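# Close the chopper and hold its dial on the fastest step

## Robot

A 6-joint arm with a two-finger parallel gripper is mounted at the origin on a cart in front of the work surface, level with it; the furniture and walls round the work are solid. World frame = base frame: x ahead of the robot, y to its left, z up, the work surface at z = 0. Lengths are in mm, angles in rad, forces in N, time in s.
With the tool pointing down it reaches from about 350 to 1000 mm from the base axis. Payload 7.1 kg.
Tool frame: the origin (TCP) lies midway between the tips of the shut fingers; the grasp point (between the pads) lies 19 mm behind it; z points along the fingers, y is the direction in which the jaws open and shut (so a half turn about z gives the same grasp; the last joint's range is limited). The gripper opens to 85 mm and grips with 20 to 120 N. Pads are 22 mm wide; open, the fingers measure 114 mm over their backs; the gripper's body (76 mm by 85 mm) begins 54 mm behind the grasp point. The pads swing forward as they close: fully open they stand 13 mm farther back than shut.
Start: joints at [-1.29, 0.423, 1.63, -0, 1.089, -0.019], TCP at [184.599, -597.1, 206.619] pointing down, gripper open.
Joint ranges: [-3, 3], [-0.9, 2.11], [0.09, 2.58], [-1.31, 4.45], [0.11, 2.69], [-2.54, 2.54]. Speed limits (rad/s): [2.39, 2.39, 3.01, 3.14, 3.14, 3.14].

## Interface

Orientations are given as a 3x3 rotation matrix whose columns are the frame's x, y, z axes.
In Python, from bench import robot, imaging gives the robot as it stands. The module is installed in compiled form; this text tells all that it offers.
- The arm moves only by the tool step_arm, never from a script. Its argument "deltas" is one flat list of numbers, 7 for each row, row after row: the closure in counts, from 0 (fully open) to 255 (shut), then the shift along the tool's x, y, z in mm, then the turn, a rotation vector about the tool's x, y, z in rad. A call has 1 to 5 rows; each row is the pose to reach, as a shift and turn from the pose commanded when the call began, along the tool's axes at that moment; what a row does not reach only later rows make up. A row lasts 1/12 s, in which the tool goes at most 41.7 mm and 7.16 degrees, less where a joint would pass 70% of its speed; a pose out of reach is approached as far as the arm can. A call with a gripper value outside its range is refused whole. The fingers move at their own pace and stop on an object; "newtons" is the grip in N (left out, the last holds). Time passes only in rows, so rows that repeat a pose let the fingers close. It gives the time, the measured TCP pose, the force and the opening at its end, in the units of the state.
- robot.get_obs(): the state, without advancing time (a new reading comes with each control period).
- imaging.read_camera(name): name is "scene" or "top" or "wrist"; returns the picture (480x640x3 uint8, red, green, blue); there is no depth.
- imaging.calibration(name): a dict with "fx", "fy", "cx", "cy" (pixels), "world_from_camera" (4x4, takes a point from camera to world coordinates). Camera axes: x right, y up, looking along -z (the intrinsics and any distortion apply to the point x, -y, -z); pixel columns grow to the right and rows downward; lengths in mm; the calibration is good to about 2 mm. A picture is of the moment at which its call begins: read the wrist's pose just before it. calibration takes no time and is no camera call; for the wrist camera it gives the pose at the moment of the call.
- robot.job_done(): hands the job in, once; it reports no verdict.
Trained networks look in the newest picture that a camera, given by its name, has taken for a name from the list of things; names that differ only in an ending like _2 or _b are one class to them, and where a whole thing is asked for, a point or a joint stands for the part that bears it (a point fixed in the world has none). Each returns a list of dicts, best first, with "score" (0 to 1); they miss things now and then, are a little off and sometimes report something else, mostly with a low value. They report only what shows in the picture. A call takes as long as a camera call.
- imaging.silhouettes(camera, target): "region" (480x640 bool, what is visible of it) and "uv" ([column, row] in pixels, amid what is visible of it).
- imaging.tip_of(camera, target): "uv" ([column, row] in pixels: a listed point, or the origin of a listed thing).
The state is a dict: "time_s": time; "q": joint angles; "qvel": joint speeds; "joint_efforts": joint torques, N m; "ee_pos": TCP position; "tool_rot": TCP orientation; "ft_force": force on the tool from outside, world axes, zero at the start; "moment": the same for the moment, N m; "opening": finger opening in mm.
Only numpy, scipy, OpenCV 4.12 (cv2) and the standard library are available. Lean on these libraries where they do the work, as an engineer would, in place of code of your own. Each camera call takes 0.05 s, during which the arm holds its last target. There are 200 camera calls.

## Task

Chop the nuts: put the grey lid from the chopping board on the bowl of the small chopper, gently and fully home with its key in the slot of the motor tower, and let go of it. Only with the lid on, turn the dial on the tower clockwise past its first two notches to the third (the three-dot mark) and keep it there against its return spring for at least two seconds. Finish while still holding the dial on three with the fingers; do not drop the lid, and leave the other things on the worktop where they are.

Things in the scene. Friction and masses are not known exactly. Their poses are not given: they have to be found in the camera images.
- chopper: white chopper fixed to the worktop, 120 x 234 x 178 mm, bowl and motor tower side by side. Origin under its middle on the worktop, z up, +y from bowl to tower; front faces -x. Bowl axis at y = -57 mm; a D handle sticks out to x = -92 mm below the rim. Tower: x -60 to 60, y 5 to 115 mm, flat top 150 mm up, dial on top (axis at y = 73 mm)
- bowl_rim (a point): centre of the clear bowl's mouth, at rim height (135 mm above the worktop), axes as the chopper. Bowl inner radius 52 mm, outer 55 mm at the rim
- key_slot (a point): point in the key slot, 67 mm from the bowl axis along the chopper's +y, at rim height, axes as the chopper; point lid_key comes here when the lid is home. The slot is cut in the tower's face towards the bowl: 22 mm wide (along x), 20 mm deep (y 5 to 25 mm), open at the top, floor 118 mm up
- dial_grip (a point): point on the dial's axis at the top of its grip bar, 178 mm above the worktop. Black disc (radius 27 mm, top 157 mm up), on it an upright bar 46 long, 14 thick, 21 mm tall with a white pointer line at one end. The pointer lies 0.6 rad anticlockwise (from above) of the point's x axis, which turns with the dial; at dial value q it is 0.6 - q from the chopper's +x
- dial (a joint): dial angle in rad, 0 = off, grows clockwise seen from above. Notches at 0.4 (one dot), 0.8 (two dots), 1.2 (three dots); stop at 1.26. Let go, a spring turns it back to off from everywhere: about 0.07 N m at off rising to 0.10 N m at the third notch; between notches up to 0.05 N m more or less
- lid: grey round lid, loose, about 120 g, lying plug down on the chopping board. Origin at the centre of the plug's underside, z up, +x along the grip bar to the key. Plug radius 49 mm (foot tapered to 44), 10 mm deep; flange radius 58 mm, 10 to 15 mm up; grip bar along x, 46 long, 14 thick, 15 to 40 mm up. Home: flange on the rim, key in the slot
- lid_seat (a point): lid axis at the height of the flange's underside (10 mm above the lid's origin); meets bowl_rim when home; axes as the lid
- lid_grip (a point): top centre of the lid's grip bar, 40 mm above the lid's origin, axes as the lid
- lid_key (a point): point in the lid's key tongue, 67 mm from its axis along +x, at the height of the flange's underside. Tongue 16 mm wide, reaching out to 78 mm from the axis; a blade at its end (67 to 77 mm) reaches down to 1 mm above the lid's origin
- chopping_board: wooden chopping board, 240 x 340 x 22 mm, fixed, lying flat; origin under its centre
- espresso_cup_1: small blue handled cup, 63 x 93 x 53 mm, loose, on the board beside the lid; origin under its centre; bystander
- salt_shaker: glass salt shaker with a metal top, 44 x 44 x 90 mm, loose, behind the gap between board and chopper; origin under its centre; bystander
- spice_jar_2: spice jar with a red cap, 45 x 45 x 106 mm, loose, beside the salt shaker; origin under its centre; bystander

How it is judged (in metres and radians):
On the way, in this order (a step that is already met when the one before it is completed fails the run):
1. the lid is fully home on the bowl, key in the slot, let go, dial still off (distance between lid_seat and bowl_rim below 0.005 m and horizontal distance between lid_key and key_slot below 0.006 m and angle between lid's own z axis and vertical below 0.05 rad and contact force between the fingers and lid below 0.1 N and value of joint dial below 0.2 rad), for 0.2 s.
2. the dial is held on the third notch by the fingers for two seconds (value of joint dial above 1.08 rad and contact force between the fingers and chopper above 0.5 N), for 2 s.
At the end, for the whole second after the job is handed in: The fingers hold the dial on its third notch (at least 1.08 rad), steady, while the lid, untouched, is home on the bowl: seat within 5 mm of the rim's centre, key within 6 mm of its place in the slot, tilted less than 0.05 rad (all of step 2 and velocity of joint dial between -0.1 and 0.1 rad/s and distance between lid_seat and bowl_rim below 0.005 m and horizontal distance between lid_key and key_slot below 0.006 m and angle between lid's own z axis and vertical below 0.05 rad and contact force between the fingers and lid below 0.1 N); the arm keeps its last pose, push and grip.
It fails at once if the dial is turned (past 0.25 rad) while the lid is not home (value of joint dial above 0.25 rad and (distance between lid_seat and bowl_rim above 0.008 m or horizontal distance between lid_key and key_slot above 0.01 m)).
It fails at once if the lid is dropped (falls more than about 2 cm) (linear speed of lid above 0.65 m/s and contact force between the fingers and lid below 0.05 N).
It fails at once if a bystander is pushed more than 3 cm (distance of any of espresso_cup_1, salt_shaker, spice_jar_2 from where it was at the start of the episode above 0.03 m).
It also fails if it takes over 61 s, if anything falls off the work surface, if the arm or the gripper's body presses on something with over 40 N, if the wrist force passes 120 N, or if a joint passes its speed limit or range.

## Working session

There is one attempt and no reset: what is moved stays moved. The work goes in short steps, Python scripts to look and compute and a tool call to move; the robot and the scene stay as the last step left them, time stands still between calls to the robot, and variables do not carry over. Pictures are saved under pics/ and viewed, about 8 in all and at most 12, crops included, and the job is handed in when it is done.

Besides the shell and the picture viewer there is one more tool, called after "Emit:" in YAML: its name, and indented under it one key for each argument. step_arm: Moves the arm, as the interface text tells. Its arguments: {"type":"object","properties":{"deltas":{"type":"array","items":{"type":"number"}},"newtons":{"type":"number"}},"required":["deltas"]}

```bash
mkdir -p pics
cat > h.py <<'E'
import numpy as np, cv2
from bench import robot, imaging
def ray(cam,uv,z,c=None):
    c=c or imaging.calibration(cam); T=np.array(c["world_from_camera"])
    d=T[:3,:3]@np.array([(uv[0]-c["cx"])/c["fx"],-(uv[1]-c["cy"])/c["fy"],-1])
    o=T[:3,3]; return o+d*(z-o[2])/d[2]
def proj(cam,p):
    c=imaging.calibration(cam); T=np.linalg.inv(np.array(c["world_from_camera"]))
    q=T[:3,:3]@p+T[:3,3]; return np.array([c["cx"]+c["fx"]*q[0]/-q[2], c["cy"]+c["fy"]*q[1]/q[2]])
def save(cam,name):
    im=imaging.read_camera(cam); cv2.imwrite(f"pics/{name}.png",im[:,:,::-1]); return im
E
python3 - <<'E'
from h import *
o=robot.get_obs(); print({k:np.round(v,3).tolist() for k,v in o.items()})
a=save("scene","s0");b=save("top","t0")
cv2.imwrite("pics/m0.png",cv2.resize(np.vstack([a,b]),(450,600))[:,:,::-1])
Z=dict(bowl_rim=135,key_slot=135,dial_grip=178,lid_grip=62,lid_seat=32,lid_key=32,lid=22,chopper=0,espresso_cup_1=22,salt_shaker=0,spice_jar_2=0)
for cam in("scene","top"):
  c=imaging.calibration(cam);print(cam,np.round(c["world_from_camera"],2).tolist(),c["fx"])
  for n,z in Z.items():
    for r in imaging.tip_of(cam,n)[:2]: print(cam,n,round(r["score"],2),np.round(r["uv"],1),np.round(ray(cam,r["uv"],z),1))
E
```

```text
{'time_s': 0.0, 'q': [-1.29, 0.424, 1.631, -0.0, 1.089, -0.019], 'qvel': [0.001, -0.0, 0.001, -0.0, -0.001, -0.0], 'joint_efforts': [0.001, -55.738, -28.175, 0.0, 0.007, 0.0], 'ee_pos': [184.445, -596.541, 205.816], 'tool_rot': [[0.955, 0.295, -0.0], [0.295, -0.955, 0.002], [-0.0, -0.002, -1.0]], 'ft_force': [-0.31, -0.369, -0.328], 'moment': [0.03, 0.007, 0.009], 'opening': 85.492}
scene [[-0.85, 0.3, -0.44, -8.28], [-0.53, -0.51, 0.68, 756.44], [-0.02, 0.8, 0.59, 856.32], [0.0, 0.0, 0.0, 1.0]] 506.9916030711218
scene bowl_rim 0.87 [333.  261.4] [444.5 -15.1 135. ]
scene key_slot 0.85 [316.4 283.5] [437.4  68.  135. ]
scene dial_grip 0.57 [301.  283.4] [437.9 124.4 178. ]
scene dial_grip 0.54 [393.2 221.1] [ 370.8 -170.7  178. ]
scene lid_grip 0.97 [398.6 206.4] [ 453.7 -405.2   62. ]
scene lid_seat 0.75 [394.8 215.6] [ 460.3 -398.4   32. ]
scene lid_key 0.81 [382.5 205.4] [ 515.2 -430.5   32. ]
scene lid_key 0.7 [304.5 268.4] [557.7 -64.4  32. ]
scene lid 0.6 [393.9 220.7] [ 457.1 -386.8   22. ]
scene chopper 0.7 [320.4 326. ] [434.9  60.5   0. ]
scene espresso_cup_1 0.86 [372.3 250.4] [ 447.8 -229.3   22. ]
scene salt_shaker 0.87 [302.4 271. ] [578.7 -84.5  -0. ]
scene spice_jar_2 0.9 [318.3 250. ] [ 589.8 -182.5   -0. ]
top [[-0.22, 0.77, -0.6, -448.18], [-0.98, -0.17, 0.13, 137.77], [-0.0, 0.61, 0.79, 1374.63], [0.0, 0.0, 0.0, 1.0]] 614.528336978435
```

View pics/m0.png

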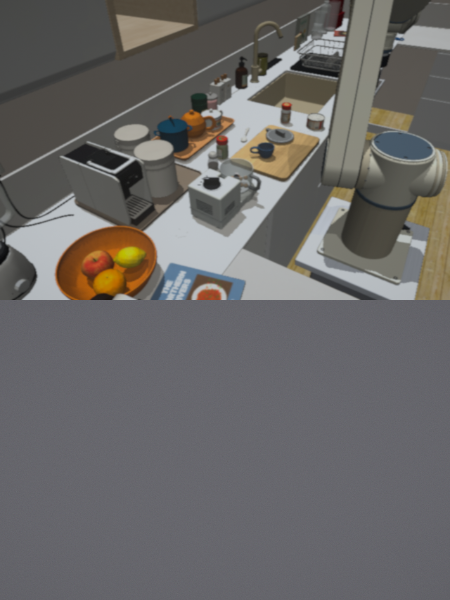

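Emit:
step_arm:
  deltas: [0, 30, -11, -14, 0, 0, 0, 0, 60, -22, -28, 0, 0, 0, 0, 90, -33, -42, 0, 0, 0, 0, 120, -44, -56, 0, 0, 0, 0, 150, -55, -70, 0, 0, 0]

```text
time_s: 1.62
ee_pos: [312.6, -499.3, 277.3]
tool_rot: [[0.956, 0.295, 0.0], [0.295, -0.956, -0.0], [0.0, 0.0, -1.0]]
ft_force: [0.6, -0.6, 0.4]
opening: 85.3
```

Emit:
step_arm:
  deltas: [0, 30, -11, -10, 0, 0, 0, 0, 60, -22, -20, 0, 0, 0, 0, 90, -33, -30, 0, 0, 0, 0, 110, -44, -30, 0, 0, 0, 0, 110, -44, -30, 0, 0, 0]

```text
time_s: 2.03
ee_pos: [406.7, -423.2, 307.5]
tool_rot: [[0.954, 0.299, 0.002], [0.299, -0.954, -0.0], [0.002, 0.001, -1.0]]
ft_force: [0.1, 0.1, -0.7]
opening: 85.0
```

Emit:
step_arm:
  deltas: [0, 0, 0, 0, 0, 0, 0.12, 0, 0, 0, 0, 0, 0, 0.24, 0, 0, 0, 0, 0, 0, 0.36, 0, 0, 0, 0, 0, 0, 0.48, 0, 0, 0, 0, 0, 0, 0.48]

```text
time_s: 2.45
ee_pos: [403.2, -426.0, 306.4]
tool_rot: [[0.983, -0.184, -0.0], [-0.184, -0.983, 0.0], [-0.0, -0.0, -1.0]]
ft_force: [-0.8, -0.8, -0.6]
opening: 85.4
```

```bash
cat >> h.py <<'E'
def find(cam,Z):
  c=imaging.calibration(cam)
  imaging.read_camera(cam)
  for n,z in Z.items():
    for r in imaging.tip_of(cam,n)[:2]: print(cam,n,round(r["score"],2),np.round(r["uv"],1),np.round(ray(cam,r["uv"],z,c),1))
def st():
  o=robot.get_obs()
  print({k:np.round(o[k],3).tolist() for k in("time_s","q","ee_pos","tool_rot","ft_force","moment","opening")}); return o
E
python3 - <<'E'
from h import *
st();c=imaging.calibration("wrist");print(np.round(c["world_from_camera"],2).tolist(),c["fx"])
save("wrist","w1")
find("wrist",dict(bowl_rim=135,key_slot=135,dial_grip=178,lid_grip=62,lid_seat=32,lid_key=32,lid=22,espresso_cup_1=22))
E
```

```text
{'time_s': 2.45, 'q': [-0.833, 0.268, 1.616, -0.0, 1.258, 0.923], 'ee_pos': [403.235, -425.983, 306.377], 'tool_rot': [[0.983, -0.184, -0.0], [-0.184, -0.983, 0.0], [-0.0, -0.0, -1.0]], 'ft_force': [-0.78, -0.751, -0.642], 'moment': [0.037, 0.063, 0.001], 'opening': 85.355}
[[-0.18, 0.94, 0.3, 479.67], [-0.98, -0.18, -0.06, -440.78], [0.0, -0.31, 0.95, 473.96], [0.0, 0.0, 0.0, 1.0]] 344.6771250825243
wrist lid_grip 0.74 [291.9 169.5] [ 449.7 -402.9   62. ]
wrist lid_seat 0.6 [291.4 167.5] [ 450.  -400.1   32. ]
wrist lid_key 0.6 [302.4 111.4] [ 511.9 -426.2   32. ]
wrist lid 0.61 [295.6 166.6] [ 449.5 -404.7   22. ]
wrist espresso_cup_1 0.91 [170.  188.5] [ 451.3 -237.8   22. ]
wrist espresso_cup_1 0.64 [ 37.1 105.1] [ 577.  -109.8   22. ]
```

View pics/w1.png

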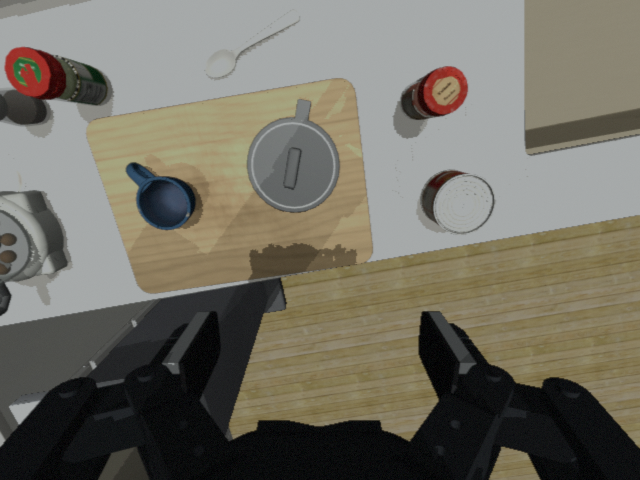

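Emit:
step_arm:
  deltas: [0, 11, -8, 32, 0, 0, 0.06, 0, 21, -16, 64, 0, 0, 0.12, 0, 32, -24, 96, 0, 0, 0.18, 0, 42, -32, 126, 0, 0, 0.217, 0, 42, -32, 126, 0, 0, 0.217]

```text
time_s: 3.37
ee_pos: [449.5, -398.2, 174.6]
tool_rot: [[0.922, -0.387, -0.007], [-0.387, -0.922, 0.007], [-0.009, -0.004, -1.0]]
ft_force: [-0.7, 1.2, -0.2]
opening: 85.8
```

Emit:
step_arm:
  deltas: [0, 0, 0, 0, 0, 0, 0, 0, 0, 0, 0, 0, 0, 0, 0, 0, 0, 0, 0, 0, 0]

```text
time_s: 3.62
ee_pos: [451.4, -403.1, 182.8]
tool_rot: [[0.922, -0.386, 0.002], [-0.386, -0.922, -0.002], [0.003, 0.001, -1.0]]
ft_force: [-1.0, -0.4, 0.1]
opening: 85.4
```

Run:
```python
from h import *
st();c=imaging.calibration("wrist")
im=save("wrist","w2")
find("wrist",dict(lid_grip=62,lid_seat=32,lid_key=32,lid=22))
r=imaging.silhouettes("wrist","lid")[0]; m=r["region"].astype(np.uint8); print(r["score"],r["uv"],m.sum())
np.save("m2.npy",m)
v,u=np.nonzero(m); P=np.array([ray("wrist",(a,b),37,c)[:2] for a,b in zip(u,v)])
# disc centre via max inscribed circle on rectified grid
W=400;img=np.zeros((W,W),np.uint8);Q=((P-[450,-402])*2+W/2).round().astype(int);img[Q[:,1].clip(0,W-1),Q[:,0].clip(0,W-1)]=255
img=cv2.morphologyEx(img,cv2.MORPH_CLOSE,np.ones((5,5)))
d=cv2.distanceTransform(img,cv2.DIST_L2,5);_,mx,_,loc=cv2.minMaxLoc(d);cc=(np.array(loc)-W/2)/2+[450,-402];print("disc",cc,mx/2)
k=P[np.linalg.norm(P-cc,axis=1)>64];kd=k.mean(0)-cc;print("key dir",np.degrees(np.arctan2(kd[1],kd[0])),len(k))
```

```text
{'time_s': 3.617, 'q': [-0.748, 0.42, 1.696, -0.0, 1.021, 1.219], 'ee_pos': [451.427, -403.07, 182.778], 'tool_rot': [[0.922, -0.386, 0.002], [-0.386, -0.922, -0.002], [0.003, 0.001, -1.0]], 'ft_force': [-0.98, -0.408, 0.078], 'moment': [0.036, 0.033, -0.019], 'opening': 85.38}
wrist lid_seat 0.95 [315.8 227.7] [ 448.7 -399.7   32. ]
wrist lid_key 0.76 [314.2 152.2] [ 513.1 -425.4   32. ]
wrist lid 0.74 [315.5 224.6] [ 449.3 -399.6   22. ]
0.97 [316.0, 220.3] 12153
disc [ 451. -403.] 55.52558517456055
key dir -21.39515144280486 296
```

View pics/w2.png

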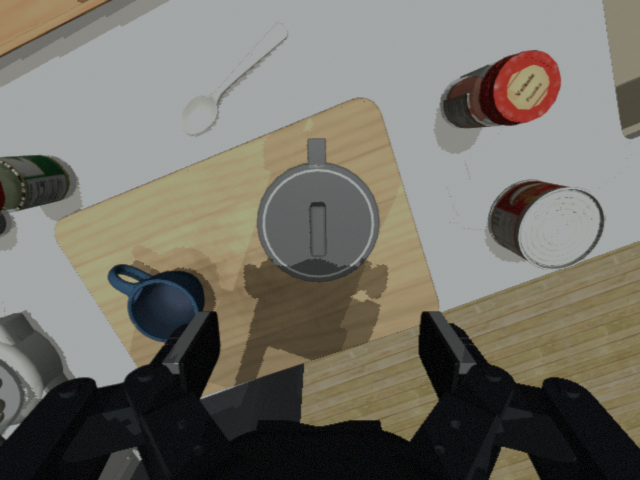

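Emit:
step_arm:
  deltas: [0, -1, 0, 35, 0, 0, 0, 0, -1, 0, 70, 0, 0, 0, 0, -1, 0, 100, 0, 0, 0, 0, -1, 0, 125, 0, 0, 0, 0, -1, 0, 125, 0, 0, 0]
  newtons: 40

```text
time_s: 4.38
ee_pos: [447.0, -398.9, 50.9]
tool_rot: [[0.922, -0.387, -0.006], [-0.387, -0.922, 0.006], [-0.008, -0.003, -1.0]]
ft_force: [-1.2, 0.9, -0.8]
opening: 85.3
```

Emit:
step_arm:
  deltas: [0, 0, 0, 8, 0, 0, 0, 0, 0, 0, 15, 0, 0, 0, 0, 0, 0, 15, 0, 0, 0, 0, 0, 0, 15, 0, 0, 0]

```text
time_s: 4.72
ee_pos: [450.5, -401.9, 41.6]
tool_rot: [[0.922, -0.387, 0.001], [-0.387, -0.922, -0.001], [0.001, 0.001, -1.0]]
ft_force: [-0.7, -0.2, -0.2]
opening: 85.4
```

Emit:
step_arm:
  deltas: [255, 0, 0, 0, 0, 0, 0, 255, 0, 0, 0, 0, 0, 0, 255, 0, 0, 0, 0, 0, 0, 255, 0, 0, 0, 0, 0, 0, 255, 0, 0, 0, 0, 0, 0]

```text
time_s: 5.13
ee_pos: [450.0, -401.5, 40.9]
tool_rot: [[0.922, -0.387, 0.0], [-0.387, -0.922, -0.0], [0.001, 0.0, -1.0]]
ft_force: [-0.6, 0.4, 0.7]
opening: 25.5
```

Emit:
step_arm:
  deltas: [255, 0, 0, 0, 0, 0, 0, 255, 0, 0, 0, 0, 0, 0, 255, 0, 0, 0, 0, 0, 0, 255, 0, 0, 0, 0, 0, 0, 255, 0, 0, 0, 0, 0, 0]

```text
time_s: 5.55
ee_pos: [449.9, -401.4, 40.6]
tool_rot: [[0.922, -0.387, -0.0], [-0.387, -0.922, 0.0], [-0.0, -0.0, -1.0]]
ft_force: [-0.0, 0.2, 0.4]
opening: -0.1
```

Run:
```python
from h import *
st()
save("wrist","w3"); save("scene","s3")
find("wrist",dict(lid_grip=62,lid_seat=32,lid_key=32))
a=cv2.imread("pics/w3.png"); b=cv2.imread("pics/s3.png")[130:330,300:480]
cv2.imwrite("pics/m3.png",np.hstack([cv2.resize(a,(450,338)),cv2.resize(b,(304,338),interpolation=cv2.INTER_CUBIC)]))
```

```text
{'time_s': 5.55, 'q': [-0.748, 0.617, 1.767, -0.0, 0.758, 1.22], 'ee_pos': [449.876, -401.361, 40.573], 'tool_rot': [[0.922, -0.387, -0.0], [-0.387, -0.922, 0.0], [-0.0, -0.0, -1.0]], 'ft_force': [-0.002, 0.229, 0.413], 'moment': [0.02, 0.0, -0.011], 'opening': -0.12}
wrist lid_grip 0.9 [319.5 305.7] [ 451.6 -403.1   62. ]
wrist lid_seat 0.59 [317.5 283.6] [ 450.3 -401.4   32. ]
wrist lid_key 0.3 [315.4 285.3] [ 449.8 -400.    32. ]
```

View pics/m3.png

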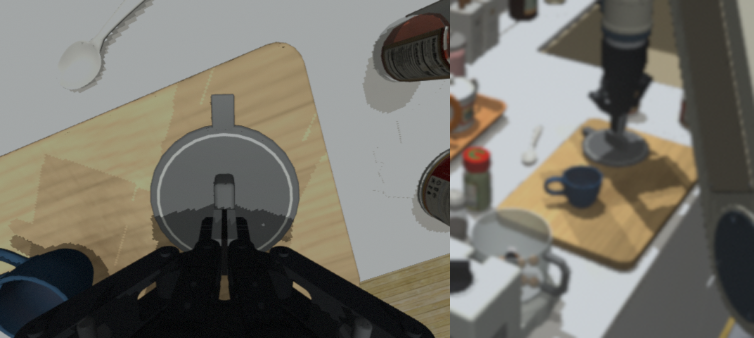

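Run:
```python
from h import *
o=robot.get_obs();R=np.array(o["tool_rot"]);p=np.array(o["ee_pos"])
for n,q in dict(tcp=p,grasp=p-19*R[:,2],bar_end=np.array([450+23*.922,-402-23*.387,62]),bar_c=np.array([450,-402,62]),bar_near=np.array([450-23*.922,-402+23*.387,62])).items(): print(n,proj("wrist",q).round(1))
a=cv2.imread("pics/w3.png")[190:430,220:420]; cv2.imwrite("pics/c3.png",cv2.resize(a,(500,600),interpolation=cv2.INTER_CUBIC))
```

```text
tcp [317.6 290.8]
grasp [317.5 307.7]
bar_end [318.6 263.8]
bar_c [318.6 309.4]
bar_near [318.6 351.3]
```

View pics/c3.png

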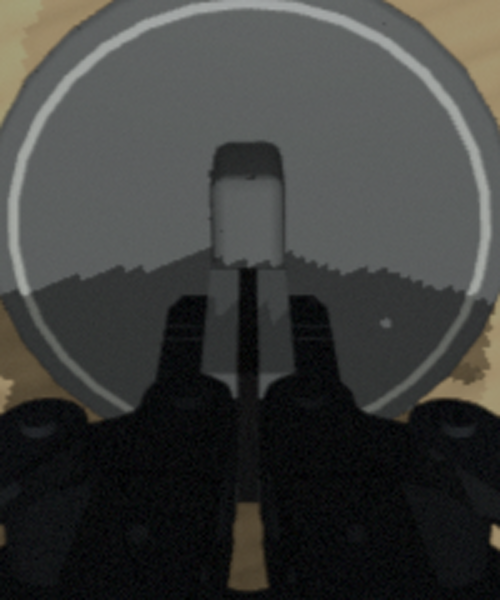

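Emit:
step_arm:
  deltas: [255, 0, 0, -5, 0, 0, 0, 255, 0, 0, -10, 0, 0, 0, 255, 0, 0, -15, 0, 0, 0, 255, 0, 0, -15, 0, 0, 0, 255, 0, 0, -15, 0, 0, 0]

```text
time_s: 6.27
ee_pos: [450.3, -401.7, 56.4]
tool_rot: [[0.922, -0.387, 0.001], [-0.387, -0.922, -0.001], [0.001, 0.0, -1.0]]
ft_force: [0.2, 0.0, -0.2]
opening: 0.1
```

Run:
```python
from h import *
st()
for n,q in dict(bar_end=np.array([450+23*.922,-402-23*.387,62]),bar_c=np.array([450,-402,62])).items(): print(n,proj("wrist",q).round(1))
save("wrist","w4")
for n in ("lid_grip","lid_key","lid_seat"): print(n,[(r["uv"],r["score"]) for r in imaging.tip_of("wrist",n)])
a=cv2.imread("pics/w4.png")[120:440,160:480]; b=cv2.imread("pics/w3.png")[120:440,160:480]
cv2.imwrite("pics/c4.png",cv2.resize(np.hstack([b,a]),(800,400)))
```

```text
{'time_s': 6.267, 'q': [-0.748, 0.593, 1.763, 0.0, 0.785, 1.22], 'ee_pos': [450.285, -401.715, 56.35], 'tool_rot': [[0.922, -0.387, 0.001], [-0.387, -0.922, -0.001], [0.001, 0.0, -1.0]], 'ft_force': [0.192, 0.033, -0.164], 'moment': [0.025, 0.031, -0.028], 'opening': 0.057}
bar_end [318.3 253.5]
bar_c [318.3 295.7]
lid_grip [([320.4, 293.4], 0.63)]
lid_key [([314.8, 157.0], 0.61)]
lid_seat [([320.3, 272.1], 0.56), ([320.4, 294.6], 0.32)]
```

View pics/c4.png

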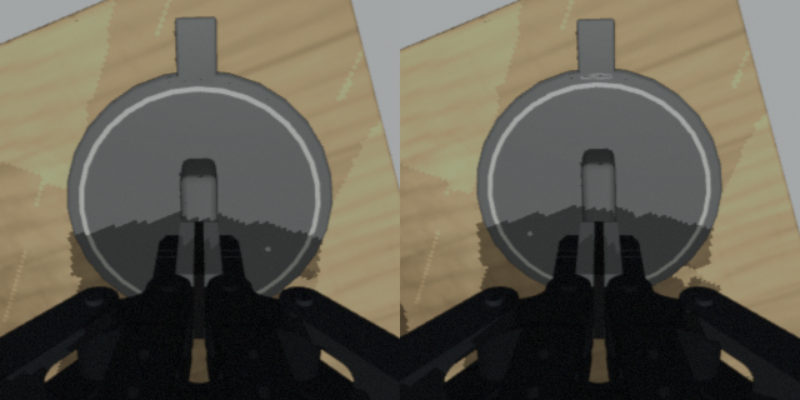

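Emit:
step_arm:
  deltas: [255, 0, 0, 8, 0, 0, 0, 255, 0, 0, 16, 0, 0, 0, 255, 0, 0, 16, 0, 0, 0, 255, 0, 0, 17, 0, 0, 0, 255, 0, 0, 18, 0, 0, 0]
  newtons: 20

```text
time_s: 6.88
ee_pos: [449.8, -401.3, 37.2]
tool_rot: [[0.922, -0.387, -0.0], [-0.387, -0.922, 0.0], [-0.001, -0.0, -1.0]]
ft_force: [0.7, -0.4, -0.3]
opening: -0.3
```

Emit:
step_arm:
  deltas: [255, 0, 0, 1, 0, 0, 0, 255, 0, 0, 2, 0, 0, 0, 255, 0, 0, 2, 0, 0, 0]

```text
time_s: 7.13
ee_pos: [449.8, -401.3, 37.0]
tool_rot: [[0.922, -0.387, -0.0], [-0.387, -0.922, 0.0], [-0.0, -0.0, -1.0]]
ft_force: [-3.6, 3.7, 13.4]
opening: 0.1
```

Emit:
step_arm:
  deltas: [255, 0, 0, 1, 0, 0, 0, 255, 0, 0, 2, 0, 0, 0, 255, 0, 0, 2, 0, 0, 0]

```text
time_s: 7.38
ee_pos: [449.9, -401.4, 36.9]
tool_rot: [[0.922, -0.387, -0.0], [-0.387, -0.922, -0.0], [-0.0, 0.0, -1.0]]
ft_force: [-8.4, 8.2, 31.2]
opening: -0.1
```

Emit:
step_arm:
  deltas: [255, 0, 0, -10, 0, 0, 0, 255, 0, 0, -20, 0, 0, 0, 0, 0, 0, -20, 0, 0, 0, 0, 0, 0, -20, 0, 0, 0, 0, 0, 0, -20, 0, 0, 0]

```text
time_s: 7.8
ee_pos: [449.9, -401.3, 53.4]
tool_rot: [[0.922, -0.387, -0.0], [-0.387, -0.922, 0.0], [-0.0, -0.0, -1.0]]
ft_force: [0.5, -0.5, 0.5]
opening: 36.0
```

Emit:
step_arm:
  deltas: [0, 0, 0, 0, 0, 0, 0, 0, 0, 0, 0, 0, 0, 0, 0, 0, 0, 0, 0, 0, 0, 0, 0, 0, 0, 0, 0, 0, 0, 0, 0, 0, 0, 0, 0]

```text
time_s: 8.22
ee_pos: [449.8, -401.3, 53.4]
tool_rot: [[0.922, -0.387, -0.0], [-0.387, -0.922, 0.0], [-0.0, -0.0, -1.0]]
ft_force: [0.9, 0.7, -0.9]
opening: 85.5
```

Emit:
step_arm:
  deltas: [0, 0, 0, 10, 0, 0, 0, 0, 0, 0, 18, 0, 0, 0, 0, 0, 0, 22, 0, 0, 0, 0, 0, 0, 24, 0, 0, 0, 0, 0, 0, 24, 0, 0, 0]

```text
time_s: 8.63
ee_pos: [449.4, -400.9, 28.6]
tool_rot: [[0.922, -0.387, -0.001], [-0.387, -0.922, 0.001], [-0.002, -0.001, -1.0]]
ft_force: [0.0, 0.4, -0.3]
opening: 85.1
```

Emit:
step_arm:
  deltas: [0, 0, 0, 3, 0, 0, 0, 0, 0, 0, 6, 0, 0, 0, 0, 0, 0, 6, 0, 0, 0]

```text
time_s: 8.88
ee_pos: [449.7, -401.2, 23.2]
tool_rot: [[0.922, -0.387, -0.0], [-0.387, -0.922, 0.0], [-0.001, -0.0, -1.0]]
ft_force: [-0.4, 0.5, -0.3]
opening: 85.5
```

Emit:
step_arm:
  deltas: [0, 0, 0, 2, 0, 0, 0, 0, 0, 0, 4, 0, 0, 0, 0, 0, 0, 4, 0, 0, 0]

```text
time_s: 9.13
ee_pos: [449.7, -401.3, 19.3]
tool_rot: [[0.922, -0.387, -0.0], [-0.387, -0.922, 0.0], [-0.0, -0.0, -1.0]]
ft_force: [-0.8, 1.2, -0.2]
opening: 85.3
```

Emit:
step_arm:
  deltas: [255, 0, 0, 0, 0, 0, 0, 255, 0, 0, 0, 0, 0, 0, 255, 0, 0, 0, 0, 0, 0, 255, 0, 0, 0, 0, 0, 0, 255, 0, 0, 0, 0, 0, 0]

```text
time_s: 9.55
ee_pos: [449.9, -401.4, 19.7]
tool_rot: [[0.922, -0.387, 0.0], [-0.387, -0.922, -0.0], [0.0, 0.0, -1.0]]
ft_force: [0.5, 0.2, 0.3]
opening: 25.5
```

Emit:
step_arm:
  deltas: [255, 0, 0, 0, 0, 0, 0, 255, 0, 0, 0, 0, 0, 0, 255, 0, 0, 0, 0, 0, 0, 255, 0, 0, 0, 0, 0, 0, 255, 0, 0, 0, 0, 0, 0]

```text
time_s: 9.97
ee_pos: [450.0, -401.5, 19.8]
tool_rot: [[0.922, -0.387, 0.0], [-0.387, -0.922, -0.0], [0.0, 0.0, -1.0]]
ft_force: [-0.4, 0.9, 2.4]
opening: 13.7
```

Emit:
step_arm:
  deltas: [255, 0, 0, -4, 0, 0, 0, 255, 0, 0, -10, 0, 0, 0, 255, 0, 0, -15, 0, 0, 0, 255, 0, 0, -15, 0, 0, 0]
  newtons: 60

```text
time_s: 10.3
ee_pos: [450.4, -401.9, 35.8]
tool_rot: [[0.922, -0.387, 0.001], [-0.387, -0.922, -0.001], [0.002, 0.001, -1.0]]
ft_force: [-0.6, -0.4, -0.4]
opening: 12.7
```

Emit:
step_arm:
  deltas: [255, 0, 0, -30, 0, 0, 0, 255, 0, 0, -60, 0, 0, 0, 255, 0, 0, -90, 0, 0, 0, 255, 0, 0, -115, 0, 0, 0, 255, 0, 0, -135, 0, 0, 0]

```text
time_s: 10.72
ee_pos: [450.3, -401.8, 172.1]
tool_rot: [[0.922, -0.387, 0.002], [-0.387, -0.922, -0.001], [0.002, 0.001, -1.0]]
ft_force: [0.4, -0.0, -0.3]
opening: 12.8
```

Emit:
step_arm:
  deltas: [255, 0, 0, 0, 0, 0, -0.11, 255, 0, 0, 0, 0, 0, -0.22, 255, 0, 0, 0, 0, 0, -0.33, 255, 0, 0, 0, 0, 0, -0.44, 255, 0, 0, 0, 0, 0, -0.55]

```text
time_s: 11.13
ee_pos: [449.7, -401.2, 169.7]
tool_rot: [[0.988, 0.158, -0.0], [0.158, -0.988, 0.0], [-0.0, -0.0, -1.0]]
ft_force: [-0.4, 0.2, -1.6]
opening: 12.2
```

Emit:
step_arm:
  deltas: [255, 0, 0, 0, 0, 0, -0.11, 255, 0, 0, 0, 0, 0, -0.22, 255, 0, 0, 0, 0, 0, -0.33, 255, 0, 0, 0, 0, 0, -0.44, 255, 0, 0, 0, 0, 0, -0.55]

```text
time_s: 11.55
ee_pos: [449.7, -401.2, 169.6]
tool_rot: [[0.76, 0.65, -0.0], [0.65, -0.76, 0.0], [-0.0, -0.0, -1.0]]
ft_force: [-0.5, 0.2, -0.3]
opening: 12.6
```

Emit:
step_arm:
  deltas: [255, 0, 0, 0, 0, 0, -0.11, 255, 0, 0, 0, 0, 0, -0.22, 255, 0, 0, 0, 0, 0, -0.33, 255, 0, 0, 0, 0, 0, -0.44, 255, 0, 0, 0, 0, 0, -0.55]

```text
time_s: 11.97
ee_pos: [449.7, -401.2, 169.6]
tool_rot: [[0.307, 0.952, -0.0], [0.952, -0.307, 0.0], [0.0, -0.0, -1.0]]
ft_force: [1.7, 0.1, -1.6]
opening: 12.4
```

Emit:
step_arm:
  deltas: [255, 0, 0, 0, 0, 0, -0.11, 255, 0, 0, 0, 0, 0, -0.22, 255, 0, 0, 0, 0, 0, -0.33, 255, 0, 0, 0, 0, 0, -0.35]

```text
time_s: 12.3
ee_pos: [449.7, -401.3, 169.6]
tool_rot: [[-0.036, 0.999, -0.0], [0.999, 0.036, 0.0], [0.0, -0.0, -1.0]]
ft_force: [0.2, -0.2, -0.9]
opening: 12.5
```

Emit:
step_arm:
  deltas: [255, 38, 0, 0, 0, 0, 0, 255, 76, 0, 0, 0, 0, 0, 255, 114, 0, 0, 0, 0, 0, 255, 152, 0, 0, 0, 0, 0, 255, 190, 0, 0, 0, 0, 0]

```text
time_s: 12.72
ee_pos: [443.3, -209.9, 169.7]
tool_rot: [[-0.028, 1.0, 0.0], [1.0, 0.028, -0.0], [-0.0, 0.0, -1.0]]
ft_force: [1.1, -1.5, -0.4]
opening: 12.5
```

Emit:
step_arm:
  deltas: [255, 0, 0, 0, 0, 0, 0, 255, 0, 0, 0, 0, 0, 0, 255, 0, 0, 0, 0, 0, 0]

```text
time_s: 12.97
ee_pos: [444.4, -211.8, 170.0]
tool_rot: [[-0.031, 1.0, 0.001], [1.0, 0.031, -0.001], [-0.001, 0.001, -1.0]]
ft_force: [1.0, -0.4, -1.3]
opening: 12.3
```

Run:
```python
from h import *
o=st()
save("wrist","w5")
find("wrist",dict(bowl_rim=135,key_slot=135,dial_grip=178,chopper=0))
dz=o["ee_pos"][2]-19.8
find("wrist",dict(lid_key=32+dz,lid_grip=62+dz,lid_seat=32+dz,salt_shaker=0,spice_jar_2=0))
find("scene",dict(bowl_rim=135,key_slot=135,dial_grip=178,chopper=0))
```

```text
{'time_s': 12.967, 'q': [-0.469, 0.28, 1.949, -0.0, 0.911, -0.5], 'ee_pos': [444.35, -211.754, 170.023], 'tool_rot': [[-0.031, 1.0, 0.001], [1.0, 0.031, -0.001], [-0.001, 0.001, -1.0]], 'ft_force': [0.963, -0.365, -1.259], 'moment': [0.034, -0.006, -0.008], 'opening': 12.27}
wrist key_slot 0.43 [469.4 184.4] [ 530.1 -158.1  135. ]
wrist lid_key 0.91 [314.8 158.1] [ 439.4 -143.3  182.2]
wrist lid_grip 0.86 [321.4 331.6] [ 444.2 -210.9  212.2]
wrist salt_shaker 0.98 [472.2  93. ] [577.6 -92.9   0. ]
wrist spice_jar_2 0.95 [469.6 187. ] [ 589.1 -176.6    0. ]
scene bowl_rim 0.75 [331.5 264.3] [442.2  -4.4 135. ]
scene key_slot 0.7 [319.4 287.7] [424.8  76.2 135. ]
scene dial_grip 0.82 [298.4 284. ] [441.4 128.6 178. ]
scene chopper 0.94 [322.  324.3] [434.5  54.1   0. ]
scene chopper 0.5 [316.2 250.1] [ 594.6 -179.2    0. ]
```

View pics/w5.png

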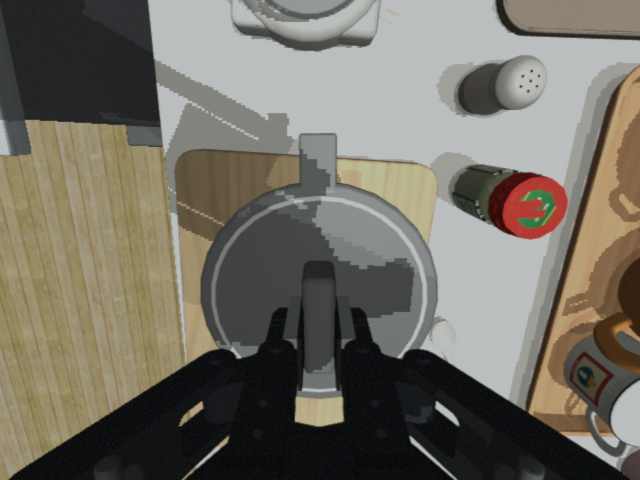

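Emit:
step_arm:
  deltas: [255, 16, 0, -36, 0, 0, 0, 255, 32, 0, -72, 0, 0, 0, 255, 48, 0, -108, 0, 0, 0, 255, 64, 0, -144, 0, 0, 0, 255, 80, 0, -175, 0, 0, 0]

```text
time_s: 14.23
ee_pos: [441.2, -130.8, 347.1]
tool_rot: [[-0.032, 0.999, 0.002], [0.999, 0.032, -0.0], [-0.001, 0.001, -1.0]]
ft_force: [1.9, 0.2, -1.0]
opening: 12.5
```

Emit:
step_arm:
  deltas: [255, 0, 0, 0, 0, 0, 0, 255, 0, 0, 0, 0, 0, 0, 255, 0, 0, 0, 0, 0, 0]

```text
time_s: 14.48
ee_pos: [440.8, -131.4, 344.0]
tool_rot: [[-0.032, 0.999, -0.001], [0.999, 0.032, 0.0], [0.0, -0.001, -1.0]]
ft_force: [-0.6, 0.5, -2.3]
opening: 12.6
```

Run:
```python
from h import *
o=st()
save("wrist","w6")
find("wrist",dict(bowl_rim=135,key_slot=135,dial_grip=178,chopper=0))
```

```text
{'time_s': 14.483, 'q': [-0.315, 0.025, 1.819, -0.0, 1.298, -0.348], 'ee_pos': [440.794, -131.409, 344.01], 'tool_rot': [[-0.032, 0.999, -0.001], [0.999, 0.032, 0.0], [0.0, -0.001, -1.0]], 'ft_force': [-0.58, 0.527, -2.27], 'moment': [0.042, 0.029, 0.004], 'opening': 12.555}
wrist bowl_rim 0.73 [312.7  84.9] [429.6  -4.6 135. ]
wrist key_slot 0.86 [318.2   7.6] [433.   61.5 135. ]
wrist key_slot 0.28 [318.2  52.9] [434.2  23.8 135. ]
wrist chopper 0.8 [320.   53.1] [435.3  51.5   0. ]
```

Emit:
step_arm:
  deltas: [255, 30, 0, 0, 0, 0, 0, 255, 60, 0, 0, 0, 0, 0, 255, 80, 0, 0, 0, 0, 0, 255, 80, 0, 0, 0, 0, 0, 255, 80, 0, 0, 0, 0, 0]

```text
time_s: 15.2
ee_pos: [438.6, -51.1, 344.2]
tool_rot: [[-0.034, 0.999, -0.001], [0.999, 0.034, -0.0], [-0.0, -0.001, -1.0]]
ft_force: [0.5, -0.7, -0.7]
opening: 12.8
```

Run:
```python
from h import *
o=st()
save("wrist","w7")
find("wrist",dict(bowl_rim=135,key_slot=135,dial_grip=178,chopper=0))
a=cv2.imread("pics/w6.png"); b=cv2.imread("pics/w7.png")
cv2.imwrite("pics/m7.png",np.hstack([a[:300,120:520],b[:300,120:520]]))
```

```text
{'time_s': 15.2, 'q': [-0.143, -0.008, 1.852, -0.0, 1.298, -0.177], 'ee_pos': [438.59, -51.083, 344.249], 'tool_rot': [[-0.034, 0.999, -0.001], [0.999, 0.034, -0.0], [-0.0, -0.001, -1.0]], 'ft_force': [0.533, -0.693, -0.658], 'moment': [-0.016, 0.007, 0.025], 'opening': 12.842}
wrist key_slot 0.88 [318.5  99.7] [434.2  61.7 135. ]
wrist dial_grip 0.86 [326.   14.3] [438.5 123.7 178. ]
wrist chopper 0.65 [319.7 112.1] [436.   58.6   0. ]
wrist chopper 0.65 [319.6 291.2] [ 444.9 -213.     0. ]
```

View pics/m7.png

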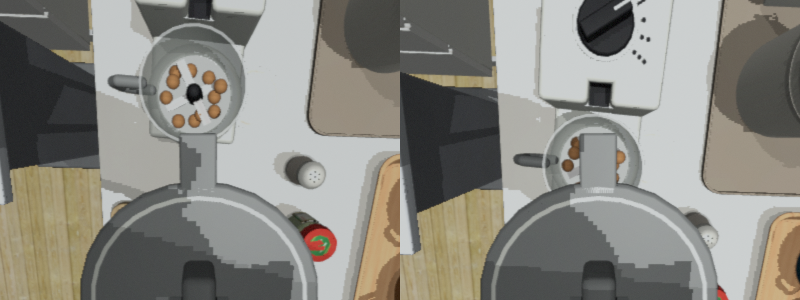

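```bash
cat > rect.py <<'E'
from h import *
# calibration for w6 rebuilt from tool motion: camera rigid in tool
c=imaging.calibration("wrist"); o=robot.get_obs()
def M(o):
    T=np.eye(4);T[:3,:3]=o[0];T[:3,3]=o[1];return T
now=M((np.array(o["tool_rot"]),np.array(o["ee_pos"]))); tc=np.linalg.inv(now)@np.array(c["world_from_camera"])
th=np.arctan2(.999,-.032); R6=np.array([[np.cos(th),np.sin(th),0],[np.sin(th),-np.cos(th),0],[0,0,-1.]])
T6=M((R6,np.array([440.794,-131.409,344.01])))@tc
def rect(im,T,z,x0,y0,n,s=4):
    Ti=np.linalg.inv(T); X,Y=np.meshgrid(x0+np.arange(n)/s,y0+np.arange(n)/s)
    P=np.stack([X,Y,np.full_like(X,z)],-1)@Ti[:3,:3].T+Ti[:3,3]
    u=c["cx"]+c["fx"]*P[...,0]/-P[...,2]; v=c["cy"]+c["fy"]*P[...,1]/P[...,2]
    return cv2.remap(im,u.astype(np.float32),v.astype(np.float32),cv2.INTER_LINEAR)
T7=np.array(c["world_from_camera"])
if __name__=="__main__":
    print({k:(np.array(v).shape if k=="world_from_camera" else v) for k,v in c.items()})
    a=rect(cv2.imread("pics/w6.png"),T6,135,360,-75,560)   # 140mm
    b=rect(cv2.imread("pics/w7.png"),T7,150,365,25,560)
    cv2.imwrite("pics/ra.png",a);cv2.imwrite("pics/rb.png",b)
    g=cv2.GaussianBlur(cv2.cvtColor(a,cv2.COLOR_BGR2GRAY),(7,7),0)
    for r in((200,230),): 
        C=cv2.HoughCircles(g,cv2.HOUGH_GRADIENT,1,8,param1=60,param2=25,minRadius=200,maxRadius=230)
        if C is not None:
            for k in C[0][:6]: print("circ",360+k[0]/4,-75+k[1]/4,k[2]/4)
    C=cv2.HoughCircles(cv2.GaussianBlur(cv2.cvtColor(rect(cv2.imread("pics/w7.png"),T7,157,365,25,560),cv2.COLOR_BGR2GRAY),(7,7),0),cv2.HOUGH_GRADIENT,1,8,param1=60,param2=20,minRadius=98,maxRadius=118)
    if C is not None:
        for k in C[0][:4]: print("dial",365+k[0]/4,25+k[1]/4,k[2]/4)
    m=np.hstack([a[::-1],b[::-1]])
    cv2.imwrite("pics/rr.png",cv2.resize(m,(800,400)))
E
python3 rect.py
```

```text
{'fx': 344.6771250825243, 'fy': 344.6771250825243, 'cx': 318.7636394587115, 'cy': 247.5613587422867, 'world_from_camera': (4, 4)}
circ 430.125 -5.375 52.2
circ 428.125 -5.375 54.0
circ 431.125 -3.375 52.95
circ 432.875 -6.625 54.275
circ 433.125 -3.875 54.6
circ 428.125 -8.125 55.4
dial 438.375 122.125 25.725
dial 436.875 124.625 28.6
dial 439.375 123.875 27.575
```

View pics/rr.png

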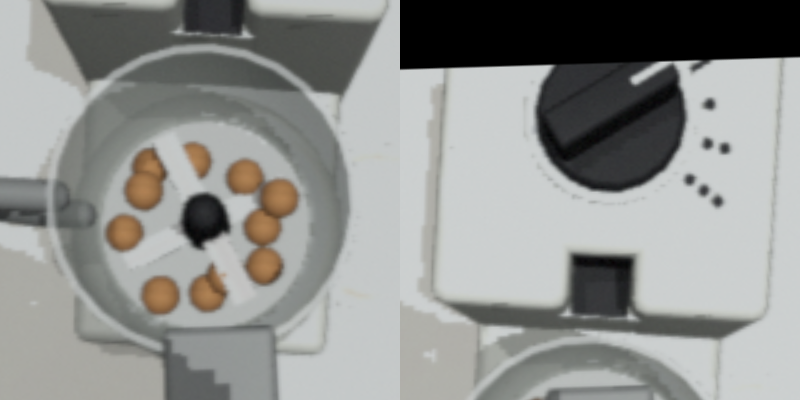

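Emit:
step_arm:
  deltas: [255, 15, -2, 0, 0, 0, 0.03, 255, 30, -4, 0, 0, 0, 0.06, 255, 45.7, -6.6, 0, 0, 0, 0.1, 255, 45.7, -6.6, 0, 0, 0, 0.1, 255, 45.7, -6.6, 0, 0, 0, 0.1]

```text
time_s: 15.92
ee_pos: [430.7, -6.2, 344.7]
tool_rot: [[0.066, 0.998, 0.0], [0.998, -0.066, -0.0], [-0.0, 0.0, -1.0]]
ft_force: [0.1, -0.5, -0.8]
opening: 12.7
```

Emit:
step_arm:
  deltas: [255, 0, 0, 30, 0, 0, 0, 255, 0, 0, 60, 0, 0, 0, 255, 0, 0, 90, 0, 0, 0, 255, 0, 0, 115, 0, 0, 0, 255, 0, 0, 125, 0, 0, 0]

```text
time_s: 16.33
ee_pos: [428.8, -7.0, 216.6]
tool_rot: [[0.068, 0.998, -0.005], [0.998, -0.068, -0.0], [-0.0, -0.005, -1.0]]
ft_force: [-1.8, -0.6, -2.1]
opening: 12.9
```

Emit:
step_arm:
  deltas: [255, 0, 0, 20, 0, 0, 0, 255, 0, 0, 40, 0, 0, 0, 255, 0, 0, 52, 0, 0, 0, 255, 0, 0, 52, 0, 0, 0, 255, 0, 0, 52, 0, 0, 0]

```text
time_s: 16.75
ee_pos: [431.1, -6.6, 167.9]
tool_rot: [[0.068, 0.998, -0.0], [0.998, -0.068, -0.0], [-0.0, -0.0, -1.0]]
ft_force: [0.2, 0.0, -1.5]
opening: 12.4
```

Run:
```python
from h import *
from rect import rect,T7
o=st()
im=save("wrist","w8")
z=37+o["ee_pos"][2]-19.8
p=np.array(o["ee_pos"]);x0,y0=p[0]-70,p[1]-70
r=rect(cv2.imread("pics/w8.png"),T7,z,x0,y0,560)
C=cv2.HoughCircles(cv2.GaussianBlur(cv2.cvtColor(r,cv2.COLOR_BGR2GRAY),(7,7),0),cv2.HOUGH_GRADIENT,1,8,param1=60,param2=20,minRadius=224,maxRadius=240)
if C is not None:
  for k in C[0][:3]: print("lid rel tcp",k[0]/4-70,k[1]/4-70,k[2]/4)
find("wrist",dict(lid_key=z-5,lid_grip=z+25,lid_seat=z-5,key_slot=135,dial_grip=178))
cv2.imwrite("pics/c8.png",im[:300,120:520,::-1])
```

```text
{'time_s': 16.75, 'q': [-0.043, 0.196, 2.073, -0.0, 0.873, 0.025], 'ee_pos': [431.052, -6.598, 167.908], 'tool_rot': [[0.068, 0.998, -0.0], [0.998, -0.068, -0.0], [-0.0, -0.0, -1.0]], 'ft_force': [0.241, 0.035, -1.511], 'moment': [0.034, -0.024, -0.034], 'opening': 12.439}
lid rel tcp -0.625 3.125 56.825
lid rel tcp -2.375 2.125 58.75
lid rel tcp 1.375 1.625 58.75
wrist lid_key 0.67 [316.3 160.6] [434.5  61.4 180.1]
wrist lid_grip 0.65 [320.6 330.4] [431.8  -5.3 210.1]
```

View pics/c8.png

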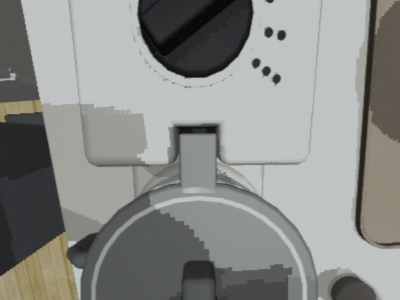

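Run:
```python
from h import *
z=167.9-19.8
for n,uv,h in (("slot end",(320,123),150),("slot L",(297,140),150),("slot R",(343,140),150),("face L",(240,164),150),("face R",(400,162),150),("tongue end",(318.5,131),z+37),("tongL",(300,160),z+37),("tongR",(337,160),z+37),("edgeL",(196,40),150),("edgeR",(440,40),150),("edgeL2",(205,130),150),("edgeR2",(431,130),150),
 ("dialL",(258,15),157),("dialR",(372,15),157)): print(n,ray("wrist",uv,h).round(1))
```

```text
slot end [437.   78.3 150. ]
slot L [424.6  70.8 150. ]
slot R [448.3  69.2 150. ]
face L [393.7  60.9 150. ]
face R [477.6  56.2 150. ]
tongue end [435.9  74.  185.1]
tongL [427.2  62.8 185.1]
tongR [442.9  61.8 185.1]
edgeL [380.8 119.2 150. ]
edgeR [496.4 111.4 150. ]
edgeL2 [378.2  78.9 150. ]
edgeR2 [493.4  71.  150. ]
dialL [412.3 125.3 157. ]
dialR [463.2 121.9 157. ]
```

Emit:
step_arm:
  deltas: [255, 0.5, 0.4, 8, 0, 0, 0, 255, 0.5, 0.4, 16, 0, 0, 0, 255, 0.5, 0.4, 24, 0, 0, 0, 255, 0.5, 0.4, 30, 0, 0, 0, 255, 0.5, 0.4, 30, 0, 0, 0]

```text
time_s: 17.52
ee_pos: [429.8, -5.6, 135.9]
tool_rot: [[0.068, 0.998, -0.003], [0.998, -0.068, 0.0], [-0.0, -0.003, -1.0]]
ft_force: [0.1, 0.5, -0.4]
opening: 12.5
```

Emit:
step_arm:
  deltas: [255, 0, 0, 2, 0, 0, 0, 255, 0, 0, 4, 0, 0, 0, 255, 0, 0, 6, 0, 0, 0, 255, 0, 0, 6, 0, 0, 0]

```text
time_s: 17.85
ee_pos: [431.0, -5.6, 131.4]
tool_rot: [[0.068, 0.998, -0.0], [0.998, -0.068, 0.0], [0.0, -0.0, -1.0]]
ft_force: [0.0, 0.1, -1.8]
opening: 12.5
```

Emit:
step_arm:
  deltas: [255, 0, 0, 1.5, 0, 0, 0, 255, 0, 0, 3, 0, 0, 0, 255, 0, 0, 4, 0, 0, 0, 255, 0, 0, 4, 0, 0, 0]

```text
time_s: 18.18
ee_pos: [430.9, -5.6, 127.5]
tool_rot: [[0.068, 0.998, -0.0], [0.998, -0.068, 0.0], [-0.0, -0.0, -1.0]]
ft_force: [-0.1, 0.2, -1.4]
opening: 12.5
```

Emit:
step_arm:
  deltas: [255, 0, 0, 1, 0, 0, 0, 255, 0, 0, 2, 0, 0, 0, 255, 0, 0, 3, 0, 0, 0, 255, 0, 0, 3, 0, 0, 0]

```text
time_s: 18.52
ee_pos: [431.0, -5.6, 124.5]
tool_rot: [[0.068, 0.998, -0.0], [0.998, -0.068, 0.0], [0.0, -0.0, -1.0]]
ft_force: [0.3, 0.2, -0.7]
opening: 12.4
```

Emit:
step_arm:
  deltas: [255, 0, 0, 1, 0, 0, 0, 255, 0, 0, 2, 0, 0, 0, 255, 0, 0, 2, 0, 0, 0, 255, 0, 0, 2, 0, 0, 0]

```text
time_s: 18.85
ee_pos: [431.2, -5.6, 123.2]
tool_rot: [[0.068, 0.998, 0.0], [0.998, -0.068, -0.0], [-0.0, 0.0, -1.0]]
ft_force: [-2.2, 1.3, 7.5]
opening: 12.6
```

Emit:
step_arm:
  deltas: [0, 0, 0, 0, 0, 0, 0, 0, 0, 0, 0, 0, 0, 0, 0, 0, 0, 0, 0, 0, 0, 0, 0, 0, -1, 0, 0, 0, 0, 0, 0, -1, 0, 0, 0]

```text
time_s: 19.27
ee_pos: [431.1, -5.6, 123.7]
tool_rot: [[0.068, 0.998, 0.0], [0.998, -0.068, -0.0], [-0.0, 0.0, -1.0]]
ft_force: [0.0, -0.7, -0.3]
opening: 72.4
```

Emit:
step_arm:
  deltas: [0, 0, 0, 0, 0, 0, 0, 0, 0, 0, 0, 0, 0, 0, 0, 0, 0, 0, 0, 0, 0, 0, 0, 0, 0, 0, 0, 0, 0, 0, 0, 0, 0, 0, 0]

```text
time_s: 19.68
ee_pos: [431.0, -5.6, 123.6]
tool_rot: [[0.068, 0.998, -0.0], [0.998, -0.068, 0.0], [0.0, -0.0, -1.0]]
ft_force: [-0.3, -0.7, -0.8]
opening: 85.7
```

Emit:
step_arm:
  deltas: [0, 0, 0, -20, 0, 0, 0, 0, 0, 0, -50, 0, 0, 0, 0, 0, 0, -90, 0, 0, 0, 0, 0, 0, -130, 0, 0, 0, 0, 0, 0, -150, 0, 0, 0]

```text
time_s: 20.1
ee_pos: [432.7, -5.7, 278.0]
tool_rot: [[0.068, 0.998, 0.006], [0.998, -0.068, -0.0], [0.0, 0.006, -1.0]]
ft_force: [0.2, 0.0, 0.6]
opening: 85.4
```

Emit:
step_arm:
  deltas: [0, 0, 0, -20, 0, 0, 0, 0, 0, 0, -30, 0, 0, 0, 0, 0, 0, -30, 0, 0, 0, 0, 0, 0, -30, 0, 0, 0]

```text
time_s: 20.43
ee_pos: [430.9, -5.6, 303.1]
tool_rot: [[0.068, 0.998, -0.0], [0.998, -0.068, -0.0], [-0.0, -0.0, -1.0]]
ft_force: [0.0, -1.9, 0.2]
opening: 85.4
```

Run:
```python
from h import *
st()
im=save("wrist","w9")
find("wrist",dict(bowl_rim=135,lid_seat=135,lid_key=135,lid_grip=165,key_slot=135,dial_grip=178))
cv2.imwrite("pics/c9.png",im[:,:,::-1])
```

```text
{'time_s': 20.433, 'q': [-0.041, 0.011, 1.928, -0.0, 1.203, 0.027], 'ee_pos': [430.852, -5.64, 303.092], 'tool_rot': [[0.068, 0.998, -0.0], [0.998, -0.068, -0.0], [-0.0, -0.0, -1.0]], 'ft_force': [0.034, -1.86, 0.187], 'moment': [-0.013, -0.009, 0.031], 'opening': 85.418}
wrist bowl_rim 0.73 [430.9 302.3] [ 543.7 -105.2  135. ]
wrist lid_seat 0.61 [319.2 221.2] [429.9  -7.8 135. ]
wrist lid_key 0.91 [318.3 145.4] [434.   64.5 135. ]
wrist lid_key 0.29 [321.  225.2] [431.4 -12.  135. ]
wrist lid_grip 0.85 [322.2 221.5] [433.1  -1.1 165. ]
wrist key_slot 0.91 [318.4 147.9] [433.9  62.3 135. ]
wrist dial_grip 0.82 [316.7  66.3] [436.9 123.2 178. ]
wrist dial_grip 0.69 [434.8 303.1] [533.5 -83.5 178. ]
```

View pics/c9.png

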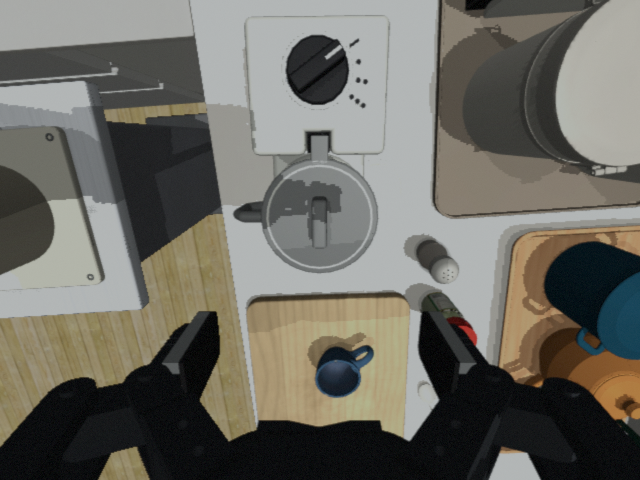

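Emit:
step_arm:
  deltas: [0, 32, 0, 0, 0, 0, 0, 0, 64, 0, 0, 0, 0, 0, 0, 96, -1, 0, 0, 0, 0, 0, 130, -1.2, 0, 0, 0, 0, 0, 130, -1.2, 0, 0, 0, 0]
  newtons: 70

```text
time_s: 21.25
ee_pos: [439.0, 128.4, 303.6]
tool_rot: [[0.065, 0.998, 0.0], [0.998, -0.065, 0.002], [0.002, 0.0, -1.0]]
ft_force: [-0.1, -0.4, 0.4]
opening: 85.6
```

Emit:
step_arm:
  deltas: [0, 0, 0, 0, 0, 0, -0.11, 0, 0, 0, 0, 0, 0, -0.22, 0, 0, 0, 0, 0, 0, -0.33, 0, 0, 0, 0, 0, 0, -0.44, 0, 0, 0, 0, 0, 0, -0.55]

```text
time_s: 21.67
ee_pos: [438.6, 123.9, 303.4]
tool_rot: [[-0.468, 0.883, -0.0], [0.883, 0.468, -0.0], [-0.0, -0.001, -1.0]]
ft_force: [-0.4, -0.5, -0.8]
opening: 85.4
```

Emit:
step_arm:
  deltas: [0, 0, 0, 0, 0, 0, -0.11, 0, 0, 0, 0, 0, 0, -0.22, 0, 0, 0, 0, 0, 0, -0.33, 0, 0, 0, 0, 0, 0, -0.44, 0, 0, 0, 0, 0, 0, -0.55]

```text
time_s: 22.08
ee_pos: [438.6, 123.8, 303.4]
tool_rot: [[-0.861, 0.509, -0.0], [0.509, 0.861, -0.0], [0.0, -0.0, -1.0]]
ft_force: [0.2, -0.6, 0.3]
opening: 85.2
```

Emit:
step_arm:
  deltas: [0, 0, 0, 0, 0, 0, -0.11, 0, 0, 0, 0, 0, 0, -0.22, 0, 0, 0, 0, 0, 0, -0.33, 0, 0, 0, 0, 0, 0, -0.44, 0, 0, 0, 0, 0, 0, -0.55]

```text
time_s: 22.5
ee_pos: [438.6, 123.8, 303.4]
tool_rot: [[-1.0, -0.017, -0.0], [-0.017, 1.0, -0.0], [0.0, -0.0, -1.0]]
ft_force: [-0.7, 0.2, 0.2]
opening: 85.2
```

Emit:
step_arm:
  deltas: [0, 0, 0, 0, 0, 0, -0.11, 0, 0, 0, 0, 0, 0, -0.22, 0, 0, 0, 0, 0, 0, -0.33, 0, 0, 0, 0, 0, 0, -0.44, 0, 0, 0, 0, 0, 0, -0.523]

```text
time_s: 22.92
ee_pos: [438.6, 123.8, 303.4]
tool_rot: [[-0.858, -0.514, -0.0], [-0.514, 0.858, -0.0], [0.001, 0.0, -1.0]]
ft_force: [-0.2, -0.4, -0.7]
opening: 85.2
```

Emit:
step_arm:
  deltas: [0, 0, 0, 35, 0, 0, 0, 0, 0, 0, 60, 0, 0, 0, 0, 0, 0, 80, 0, 0, 0, 0, 0, 0, 80, 0, 0, 0, 0, 0, 0, 80, 0, 0, 0]

```text
time_s: 23.33
ee_pos: [438.1, 123.8, 223.1]
tool_rot: [[-0.861, -0.509, -0.002], [-0.509, 0.861, -0.001], [0.002, 0.001, -1.0]]
ft_force: [0.3, 0.4, -0.1]
opening: 85.3
```

Run:
```python
from h import *
st(); c=imaging.calibration("wrist")
im=save("wrist","w10")
find("wrist",dict(lid_seat=135,lid_key=135,lid_grip=165,dial_grip=178))
from rect import rect,T7
r=rect(cv2.imread("pics/w10.png"),T7,157,368,54,560)
C=cv2.HoughCircles(cv2.GaussianBlur(cv2.cvtColor(r,cv2.COLOR_BGR2GRAY),(7,7),0),cv2.HOUGH_GRADIENT,1,8,param1=60,param2=20,minRadius=98,maxRadius=118)
if C is not None:
  for k in C[0][:4]: print("dial",368+k[0]/4,54+k[1]/4,k[2]/4)
r2=rect(cv2.imread("pics/w10.png"),T7,178,368,54,560)
cv2.imwrite("pics/c10.png",np.hstack([cv2.resize(im[:,:,::-1],(500,375)),cv2.resize(r2[::-1],(300,375))[:, :]]))
```

```text
{'time_s': 23.333, 'q': [0.249, 0.15, 1.974, -0.0, 1.021, -1.856], 'ee_pos': [438.133, 123.754, 223.073], 'tool_rot': [[-0.861, -0.509, -0.002], [-0.509, 0.861, -0.001], [0.002, 0.001, -1.0]], 'ft_force': [0.305, 0.36, -0.103], 'moment': [0.005, 0.022, 0.03], 'opening': 85.291}
wrist lid_seat 0.65 [168.9 151. ] [434.3  -4.  135. ]
wrist lid_seat 0.4 [249.3 201. ] [437.1  62.2 135. ]
wrist lid_key 0.9 [247.2 200.2] [437.4  60.5 135. ]
wrist dial_grip 0.78 [320.9 262.6] [438.5 125.2 178. ]
dial 438.875 125.125 26.275
dial 440.625 123.625 27.675
dial 439.125 127.125 28.15
dial 437.875 123.375 24.625
```

View pics/c10.png

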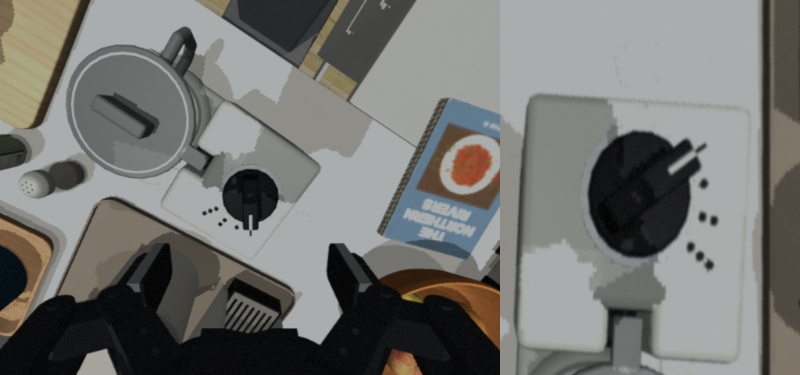

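Emit:
step_arm:
  deltas: [0, -0.9, 0.6, 30, 0, 0, 0, 0, -0.9, 0.6, 55, 0, 0, 0, 0, -0.9, 0.6, 72, 0, 0, 0, 0, -0.9, 0.6, 80, 0, 0, 0, 0, -0.9, 0.6, 80, 0, 0, 0]

```text
time_s: 24.05
ee_pos: [438.4, 124.9, 142.6]
tool_rot: [[-0.861, -0.509, -0.002], [-0.509, 0.861, -0.001], [0.002, 0.001, -1.0]]
ft_force: [-0.2, -0.1, 0.6]
opening: 85.1
```

Emit:
step_arm:
  deltas: [0, 0, 0, 3, 0, 0, 0, 0, 0, 0, 6.5, 0, 0, 0, 0, 0, 0, 6.5, 0, 0, 0]

```text
time_s: 24.3
ee_pos: [439.7, 125.3, 137.6]
tool_rot: [[-0.861, -0.509, 0.001], [-0.509, 0.861, 0.0], [-0.001, -0.0, -1.0]]
ft_force: [-0.8, -0.5, -0.2]
opening: 85.1
```

Emit:
step_arm:
  deltas: [255, 0, 0, 0, 0, 0, 0, 255, 0, 0, 0, 0, 0, 0, 255, 0, 0, 0, 0, 0, 0, 255, 0, 0, 0, 0, 0, 0, 255, 0, 0, 0, 0, 0, 0]

```text
time_s: 24.72
ee_pos: [439.3, 125.1, 137.3]
tool_rot: [[-0.861, -0.509, 0.0], [-0.509, 0.861, 0.0], [-0.0, -0.0, -1.0]]
ft_force: [-0.7, -0.3, -0.1]
opening: 25.2
```

Emit:
step_arm:
  deltas: [255, 0, 0, 0, 0, 0, 0, 255, 0, 0, 0, 0, 0, 0, 255, 0, 0, 0, 0, 0, 0, 255, 0, 0, 0, 0, 0, 0, 255, 0, 0, 0, 0, 0, 0]

```text
time_s: 25.13
ee_pos: [439.1, 125.4, 137.5]
tool_rot: [[-0.861, -0.509, -0.0], [-0.509, 0.861, 0.0], [-0.0, 0.0, -1.0]]
ft_force: [-2.2, 1.2, 3.8]
opening: 12.1
```

Emit:
step_arm:
  deltas: [255, 0, 0, 0, 0, 0, 0.06, 255, 0, 0, 0, 0, 0, 0.12, 255, 0, 0, 0, 0, 0, 0.18, 255, 0, 0, 0, 0, 0, 0.24, 255, 0, 0, 0, 0, 0, 0.3]

```text
time_s: 25.55
ee_pos: [439.2, 125.2, 137.5]
tool_rot: [[-0.973, -0.229, 0.0], [-0.229, 0.973, -0.0], [-0.0, -0.0, -1.0]]
ft_force: [-0.8, -0.2, 4.7]
opening: 12.2
```

Emit:
step_arm:
  deltas: [255, 0, 0, 0, 0, 0, 0.06, 255, 0, 0, 0, 0, 0, 0.12, 255, 0, 0, 0, 0, 0, 0.18, 255, 0, 0, 0, 0, 0, 0.24, 255, 0, 0, 0, 0, 0, 0.3]

```text
time_s: 25.97
ee_pos: [439.2, 124.9, 137.5]
tool_rot: [[-0.998, 0.068, 0.0], [0.068, 0.998, -0.001], [-0.0, -0.0, -1.0]]
ft_force: [-0.8, -1.4, 5.0]
opening: 12.1
```

Run:
```python
from h import *
st()
```

```text
{'time_s': 25.967, 'q': [0.251, 0.284, 2.045, -0.001, 0.812, -1.251], 'ee_pos': [439.208, 124.899, 137.484], 'tool_rot': [[-0.998, 0.068, 0.0], [0.068, 0.998, -0.001], [-0.0, -0.0, -1.0]], 'ft_force': [-0.837, -1.392, 4.958], 'moment': [-0.354, 0.282, 0.079], 'opening': 12.127}
```

Moment about z agrees with the spring; low side forces. On to the third notch.

Emit:
step_arm:
  deltas: [255, 0, 0, 0, 0, 0, 0.06, 255, 0, 0, 0, 0, 0, 0.12, 255, 0, 0, 0, 0, 0, 0.18, 255, 0, 0, 0, 0, 0, 0.24, 255, 0, 0, 0, 0, 0, 0.3]

```text
time_s: 26.38
ee_pos: [439.1, 124.7, 137.5]
tool_rot: [[-0.933, 0.36, -0.0], [0.36, 0.933, -0.001], [-0.0, -0.001, -1.0]]
ft_force: [-2.0, -4.7, 6.0]
opening: 12.1
```

Emit:
step_arm:
  deltas: [255, 0, 0, 0, 0, 0, 0.06, 255, 0, 0, 0, 0, 0, 0.12, 255, 0, 0, 0, 0, 0, 0.18, 255, 0, 0, 0, 0, 0, 0.24, 255, 0, 0, 0, 0, 0, 0.3]

```text
time_s: 26.8
ee_pos: [439.0, 124.4, 137.5]
tool_rot: [[-0.785, 0.619, -0.0], [0.619, 0.785, -0.001], [-0.0, -0.001, -1.0]]
ft_force: [-1.6, -4.8, 7.3]
opening: 12.2
```

Emit:
step_arm:
  deltas: [255, 0, 0, 0, 0, 0, 0.02, 255, 0, 0, 0, 0, 0, 0.03, 255, 0, 0, 0, 0, 0, 0.03, 255, 0, 0, 0, 0, 0, 0.03]

```text
time_s: 27.13
ee_pos: [438.9, 124.4, 137.5]
tool_rot: [[-0.768, 0.64, -0.0], [0.64, 0.768, -0.001], [-0.001, -0.001, -1.0]]
ft_force: [-1.5, -4.0, 6.3]
opening: 12.3
```

Run:
```python
from h import *
st()
im=save("wrist","w11"); c=imaging.calibration("wrist")
find("wrist",dict(lid_seat=135,lid_key=135,lid_grip=165,dial_grip=178))
from rect import rect,T7
r2=rect(cv2.imread("pics/w11.png"),T7,178,398,84,320)
cv2.imwrite("pics/c11.png",np.hstack([cv2.resize(im[180:420,200:440,::-1],(400,400)),cv2.resize(r2[::-1],(400,400))]))
```

```text
{'time_s': 27.133, 'q': [0.251, 0.284, 2.045, -0.002, 0.813, -0.624], 'ee_pos': [438.949, 124.415, 137.464], 'tool_rot': [[-0.768, 0.64, -0.0], [0.64, 0.768, -0.001], [-0.001, -0.001, -1.0]], 'ft_force': [-1.545, -3.996, 6.284], 'moment': [-0.821, 0.323, 0.141], 'opening': 12.256}
wrist lid_seat 0.78 [146.4 405.2] [430.4  -6.  135. ]
wrist lid_key 0.73 [231.5 348.4] [434.8  61.9 135. ]
wrist dial_grip 0.79 [318.7 334.7] [439.2 123.3 178. ]
```

Emit:
step_arm:
  deltas: [255, 0, 0, 0, 0, 0, 0, 255, 0, 0, 0, 0, 0, 0, 255, 0, 0, 0, 0, 0, 0, 255, 0, 0, 0, 0, 0, 0, 255, 0, 0, 0, 0, 0, 0]

```text
time_s: 27.85
ee_pos: [439.0, 124.4, 137.5]
tool_rot: [[-0.768, 0.64, -0.0], [0.64, 0.768, -0.001], [-0.0, -0.001, -1.0]]
ft_force: [-2.7, -5.2, 6.6]
opening: 12.4
```

Emit:
step_arm:
  deltas: [255, 0, 0, 0, 0, 0, 0, 255, 0, 0, 0, 0, 0, 0, 255, 0, 0, 0, 0, 0, 0, 255, 0, 0, 0, 0, 0, 0, 255, 0, 0, 0, 0, 0, 0]

```text
time_s: 28.27
ee_pos: [439.0, 124.4, 137.5]
tool_rot: [[-0.768, 0.64, -0.0], [0.64, 0.768, -0.001], [-0.001, -0.001, -1.0]]
ft_force: [-1.7, -4.2, 6.6]
opening: 12.3
```

Emit:
step_arm:
  deltas: [255, 0, 0, 0, 0, 0, 0, 255, 0, 0, 0, 0, 0, 0, 255, 0, 0, 0, 0, 0, 0, 255, 0, 0, 0, 0, 0, 0, 255, 0, 0, 0, 0, 0, 0]

```text
time_s: 28.68
ee_pos: [439.0, 124.4, 137.5]
tool_rot: [[-0.768, 0.64, -0.0], [0.64, 0.768, -0.001], [-0.001, -0.001, -1.0]]
ft_force: [-1.0, -5.0, 6.8]
opening: 12.1
```

Emit:
step_arm:
  deltas: [255, 0, 0, 0, 0, 0, 0, 255, 0, 0, 0, 0, 0, 0, 255, 0, 0, 0, 0, 0, 0, 255, 0, 0, 0, 0, 0, 0, 255, 0, 0, 0, 0, 0, 0]

```text
time_s: 29.1
ee_pos: [439.0, 124.4, 137.5]
tool_rot: [[-0.768, 0.64, -0.0], [0.64, 0.768, -0.001], [-0.0, -0.001, -1.0]]
ft_force: [-2.1, -5.3, 6.4]
opening: 12.2
```

Emit:
step_arm:
  deltas: [255, 0, 0, 0, 0, 0, 0, 255, 0, 0, 0, 0, 0, 0, 255, 0, 0, 0, 0, 0, 0, 255, 0, 0, 0, 0, 0, 0, 255, 0, 0, 0, 0, 0, 0]

```text
time_s: 29.52
ee_pos: [439.0, 124.4, 137.5]
tool_rot: [[-0.768, 0.64, -0.0], [0.64, 0.768, -0.001], [-0.0, -0.001, -1.0]]
ft_force: [-1.7, -4.8, 6.4]
opening: 12.3
```

Emit:
step_arm:
  deltas: [255, 0, 0, 0, 0, 0, 0, 255, 0, 0, 0, 0, 0, 0, 255, 0, 0, 0, 0, 0, 0, 255, 0, 0, 0, 0, 0, 0, 255, 0, 0, 0, 0, 0, 0]

```text
time_s: 29.93
ee_pos: [439.0, 124.4, 137.5]
tool_rot: [[-0.768, 0.64, -0.0], [0.64, 0.768, -0.001], [-0.0, -0.001, -1.0]]
ft_force: [-1.4, -4.8, 6.2]
opening: 12.0
```

Run:
```python
from h import *
st()
# white pointer direction, rectified at bar-top height, about the dial axis
save("wrist","w12")
from rect import rect,T7
r=rect(cv2.imread("pics/w12.png"),T7,178,399,84.5,320)
hsv=cv2.cvtColor(r,cv2.COLOR_BGR2HSV); w=(hsv[...,2]>150)&(hsv[...,1]<60)
y,x=np.nonzero(w); d=np.stack([x/4-40,y/4-40],1); n=np.linalg.norm(d,axis=1); s=(n<23)
print(s.sum(), d[s].mean(0) if s.any() else None, np.degrees(np.arctan2(*d[s].mean(0)[::-1])) if s.any() else None)
find("wrist",dict(lid_seat=135,lid_key=135))
```

```text
{'time_s': 29.933, 'q': [0.251, 0.284, 2.045, -0.002, 0.813, -0.624], 'ee_pos': [438.953, 124.418, 137.472], 'tool_rot': [[-0.768, 0.64, -0.0], [0.64, 0.768, -0.001], [-0.0, -0.001, -1.0]], 'ft_force': [-1.377, -4.797, 6.214], 'moment': [-0.793, 0.312, 0.174], 'opening': 11.976}
972 [11.05787037 -1.80195473] -9.255381557354257
wrist lid_seat 0.75 [147.1 408. ] [432.1  -7.3 135. ]
wrist lid_key 0.77 [231.9 346.8] [434.1  62.8 135. ]
```

```bash
python3 -c "
from bench import robot
print(robot.job_done())"
```

```text
the job is handed in; nothing more can be done
None
```

I put the lid on the bowl with its key in the slot, let go of it, then turned the dial to the third notch. I held it there for about 3 s and handed the job in still gripping it, at about 30 s on the clock.

**Lid:**
- It touched down within about 0.5 mm of the expected home height.
- The picture after release showed it seated with the key in the slot.
- In the last wrist picture the detector put the seat and key within about 3 mm of my estimates for the bowl centre and slot.

**Dial:**
- The tool turned 1.23 rad with the bar gripped. Jaw opening stayed steady at 12.0–12.4 mm, and the moment of 0.14–0.17 N m fits the spring.
- I could not confirm the angle from the pointer itself. The fingers hid it, my automatic reading (about -9°) was spoiled by the white background, and the 12-picture limit stopped a visual check. The third-notch claim therefore rests on the tool angle and the grip.

**Bystanders:** I did not measure the cup, shaker and jar again at the end. All three were in their places in the picture after the lid was released.

**Problems on the way:**
- The first grasp closed above the lid's bar. Touching the bar top showed the fingertips about 25 mm higher than the reported TCP, so I corrected for that and the second grasp held. That touch pressed on the lid with about 31 N.
- The top camera showed only a blank grey picture, so I located everything with the scene and wrist cameras.

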